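# Start the card cutter

## Robot

A 6-joint arm with a two-finger parallel gripper is mounted at the origin on the work surface. World frame = base frame: x ahead of the robot, y to its left, z up, the work surface at z = 0. Lengths are in m, angles in rad, forces in N, time in s.
With the tool pointing down it reaches from about 0.325 to 0.9 m from the base axis. Payload 6.1 kg.
Tool frame: the origin (TCP) lies midway between the tips of the shut fingers; the grasp point (between the pads) lies 19 mm behind it; z points along the fingers, y is the line along which they close (so a half turn about z gives the same grasp; the last joint's range is limited). The gripper opens to 85 mm and grips with 20 to 120 N. Pads are 22 mm wide; open, the fingers measure 114 mm over their backs; the gripper's body (76 mm by 85 mm) begins 54 mm behind the grasp point. The pads swing forward as they close: fully open they stand 13 mm farther back than shut.
Start: joints at [1.117, 0.22, 1.526, -0, 1.395, -0.126], TCP at [0.201, 0.592, 0.198] pointing down, gripper open.
Joint ranges: [-2.98, 2.98], [-0.91, 2.08], [0.09, 2.57], [-1.24, 4.39], [0.2, 2.65], [-2.68, 2.68]. Speed limits (rad/s): [2.57, 2.57, 3.01, 3.14, 3.14, 3.14].

## Interface

Orientations are given as [roll, pitch, yaw] about the fixed x, y, z axes, in that order (R = Rz(yaw) Ry(pitch) Rx(roll)).
In Python, from plant import movep, move_l, set_joints, gripper_to, hold, inverse_kinematics, observe, get_image, get_calibration, Unreachable, job_done gives the robot as it stands. Calls block until the motion is done:
- movep(position, orientation): joint-space move of the TCP to a pose.
- move_l(position, feed=0.15, rotation=None, max_force=None): straight line of the TCP; rotation=None keeps the orientation; feed is the mean speed in m/s. With max_force (N) it stops when the force on the tool has changed by that much, and returns True; else False.
- set_joints(angles): joint-space move.
- gripper_to(opening, f_grip=None): finger opening in m; f_grip is the grip in N (None keeps the last); returns when the fingers have stopped.
- hold(seconds).
- inverse_kinematics(position, orientation): joint angles nearest the present ones, or None.
- observe(): the state.
- get_image(name): name is "scene" or "top"; returns (picture, depth): 384x512x3 uint8, red, green, blue; 384x512 float32, m along the optical axis (not along the pixel's ray), 0 where there is no reading.
- get_calibration(name): a dict with "intrinsics" (3x3 intrinsics, pixels), "dist_coeffs" ([k1, k2, p1, p2, k3] as OpenCV has them; the pictures are not rectified), "world_from_camera" (4x4, takes a point from camera to world coordinates). Camera axes: x right, y down, z forward; pixel columns grow to the right and rows downward; lengths in m; the calibration is good to about 2 mm. A picture is of the moment at which its call begins. get_calibration takes no time and is no camera call.
A pose or a line that the arm cannot do raises Unreachable and nothing moves.
- job_done(): hands the job in; it is judged then, once.
The state is a dict: "time_s": time; "q": joint angles; "joint_velocities": joint speeds; "joint_torque": joint torques, N m; "eef_pos": TCP position; "tcp_rot": TCP orientation; "ft_force": force on the tool from outside, world axes, zero at the start; "torque": the same for the moment, N m; "opening": finger opening in m; "grasp_force": force on a finger pad.
Only numpy, scipy, OpenCV 4.12 (cv2) and the standard library are available. Lean on these libraries where they do the work, as an engineer would, in place of code of your own. Each camera call takes 0.05 s, during which the arm holds its last target. There are 200 camera calls.

## Task

Start the card cutter on the table with light fingertip touches: press the standing end of its rocker switch until it is fully over, tap the oblong home key while the rollers are still raised so that the card is not dragged, press the black roller lever down until it lies flat, then tap the round start key, in that order. Push each of those two keys well in and let it spring back up, do not press the square key or the cross-shaped key, never push hard on the machine, and leave the things standing and lying around it where they are.

Things in the scene. Friction and masses are not known exactly. Their poses are not given: they have to be found in the camera images.
- cutter: white desktop card cutter, 190 deep x 600 wide x 131 mm high, fixed; origin on the table under its middle, x from its front (robot side) to its back, y to its left, z up. Flat end housings, tops at 118 mm: left (y +165 to +290 mm) with rocker and lever, right (y -165 to -310) with four keys; between them the card bed. The card support, 50 mm high, reaches to x -204
- rocker (a joint): mains rocker on the left housing: black V-shaped paddle, 34 mm along the cutter's x, 24 wide, pivot mid-length at cutter (-40, 258, 123) mm. 0 = off: the robot-side end stands up 6 mm, the other half lies level. 0.4 rad = on: robot-side half level at 123 mm, the other up. About 2 to 3 N on the standing end tips it; it stays where it is left, with a hard stop at 0.4
- rocker_end (a point): on top of the rocker's robot-side half, 2 mm from its end, 15 mm from the pivot; moves with it (129 mm above the table when off, 123 when on). Press down here or a few mm further towards the robot, clear of the other half
- roller_lever (a joint): black roller lever on the left housing, 70 mm long, 7 thick, pointing up and to the robot, with a thumb pad 26 long x 24 mm wide at its end; pivot along the cutter's y at cutter (20, 195, 128) mm. 0 = fully raised, 32 degrees above level (starts 0 to 0.12); 0.56 rad = down at a hard stop, level, its top 131.5 mm above the table. Stays where left; 1 to 4 N on the pad moves it down
- lever_pad (a point): middle of the upper face of the lever's thumb pad, 10 mm short of the lever's end, 60 mm from the pivot; moves with the lever. Going down, the pad swings about 10 mm towards the robot; closed fingertips that come straight down over this point stay on the lever all the way
- home_key (a joint): oblong home key on the right housing, 34 mm along the cutter's y x 14 mm along x, white plastic; 0 = up, 0.005 m = fully in, it springs back by itself; 2 N starts it, 6.3 N takes it fully in, then a hard stop
- home_top (a point): centre of the top of the home key, 126 mm above the table when up, at cutter (6, -203) mm; moves with the key
- start_key (a joint): round start key on the right housing, 30 mm diameter, the same white plastic; 0 = up, 0.005 m = fully in, springs back, same forces as the home key
- start_top (a point): centre of the top of the start key, 126 mm above the table when up, at cutter (-58, -274) mm; moves with the key
- stop_key (a joint): square stop key, 17 x 17 mm, same plastic and spring; not to be pressed
- stop_top (a point): centre of the top of the square stop key, 126 mm above the table, at cutter (-58, -203) mm
- cross_key (a joint): cross-shaped direction key, 38 mm across its arms, same plastic and spring; not to be pressed
- cross_top (a point): centre of the top of the cross-shaped key, 126 mm above the table, at cutter (6, -274) mm
- blade_pot: small closed jar, 26 mm diameter, 34 mm high, standing on the cutter's left housing behind the rocker; origin at the centre of its foot
- glue_stick: upright glue stick, white, 25 mm diameter, 75 mm high, on the back of the right housing; origin at the centre of its foot
- glue_gun: blue hot-glue gun without cord lying on its side on the table before the right end of the cutter, about 190 x 130 x 36 mm; origin under its barrel, nozzle along its x
- scissors: scissors, 165 mm long, 9 mm high, lying before the left end of the cutter; origin under the screw
- tape_roll: roll of paper tape lying flat left of the cutter, 90 mm diameter, 24 mm high; origin under its centre
- phone: black phone 150 x 72 x 9 mm lying right of the cutter; origin under its centre
- craft_knife: grey craft knife, 140 x 20 x 17 mm, lying left of the cutter; origin under its handle

How it is judged:
By the outcome, as a careful person would: the job done as asked, in the order asked, and still so for the second after the job is handed in, with the robot touching nothing.
It also fails if it takes over 58 s, if anything falls off the work surface, if the arm or the gripper's body presses on something with over 40 N, if the wrist force passes 120 N, or if a joint passes its speed limit or range.

## Working session

There is one attempt and no reset: what is moved stays moved. The work goes in short steps, each a Python script; the robot and the scene stay as the last script left them, time stands still between calls to the robot, and variables do not carry over. Pictures are saved under pics/ and viewed, at most 10 in all, crops included, and the job is handed in when it is done.

```bash
mkdir -p pics; ls; python3 - <<'E'
from plant import *
import cv2,numpy as np
for n in("scene","top"):
    p,d=get_image(n); cv2.imwrite(f"pics/{n}0.png",p[:,:,::-1]); np.savez(f"{n}0.npz",p=p,d=d)
    c=get_calibration(n); print(n,c)
print(observe())
E
```

```text
pics
scene {'intrinsics': array([[428.32505477,   0.        , 258.34824632],
       [  0.        , 428.32505477, 193.12494656],
       [  0.        ,   0.        ,   1.        ]]), 'dist_coeffs': array([-0.03166677,  0.        ,  0.        ,  0.        ,  0.        ]), 'world_from_camera': array([[ 0.04588945,  0.5187375 , -0.8537011 ,  1.51602359],
       [ 0.99890621, -0.03150651,  0.03455033,  0.00636228],
       [-0.00897459, -0.85435282, -0.51961593,  0.73297817],
       [ 0.        ,  0.        ,  0.        ,  1.        ]])}
top {'intrinsics': array([[368.12981553,   0.        , 257.28362277],
       [  0.        , 368.12981553, 189.27115466],
       [  0.        ,   0.        ,   1.        ]]), 'dist_coeffs': array([0.01083453, 0.        , 0.        , 0.        , 0.        ]), 'world_from_camera': array([[ 0.01533658, -0.99904876,  0.04082117,  0.44484137],
       [-0.99984337, -0.01568387, -0.00820108,  0.04040251],
       [ 0.00883351, -0.040689  , -0.99913281,  1.40152779],
       [ 0.        ,  0.        ,  0.        ,  1.        ]])}
{'time_s': 0.1, 'q': array([ 1.11691014e+00,  2.21138833e-01,  1.52750493e+00,  5.96559177e-06,
        1.39472021e+00, -1.26130382e-01]), 'joint_velocities': array([-0.00115633, -0.00392188, -0.00286761,  0.00012326,  0.0012963 ,
        0.00100832]), 'joint_torque': array([ 1.87530481e-03, -4.98247182e+01, -3.90543115e+01, -7.22430968e-05,
        5.78510269e-03, -3.19402727e-05]), 'eef_pos': array([0.20094889, 0.59116921, 0.19730957]), 'tcp_rot': array([-3.13983614e+00, -2.28650489e-04,  2.81383560e+00]), 'ft_force': array([ 0.02673672, -0.09244099, -0.8949427 ]), 'torque': array([ 0.00039047, -0.01632596, -0.04224204]), 'grasp_force': 0.0, 'opening': 0.08507151119612993}
```

View pics/scene0.png

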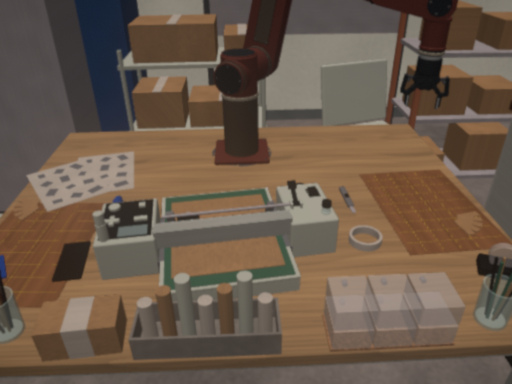

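View pics/top0.png

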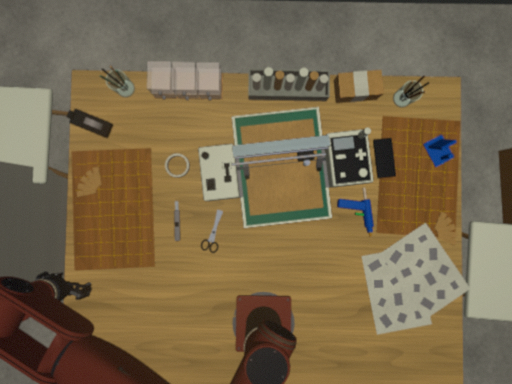

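The scene view shows the cutter with its left housing (rocker, lever) at about (310,205) and its right key panel at about (130,220). In the top view the rocker is near (210,185), the lever near (228,172), the keys near (350,165), the pot at (205,155) and the glue stick at (366,132). I'll enlarge both.

```bash
python3 - <<'E'
import cv2,numpy as np
t=cv2.imread("pics/top0.png"); s=cv2.imread("pics/scene0.png")
a=cv2.resize(t[125:205,190:250],None,fx=6,fy=6,interpolation=cv2.INTER_CUBIC)
b=cv2.resize(t[120:200,320:385],None,fx=6,fy=6,interpolation=cv2.INTER_CUBIC)
cv2.imwrite("pics/topcrop.png",np.hstack([a,b]))
a=cv2.resize(s[175:255,270:340],None,fx=5,fy=5,interpolation=cv2.INTER_CUBIC)
b=cv2.resize(s[195:275,90:165],None,fx=5,fy=5,interpolation=cv2.INTER_CUBIC)
cv2.imwrite("pics/scenecrop.png",np.hstack([a,b]))
E
```

```text
(no output)
```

View pics/topcrop.png

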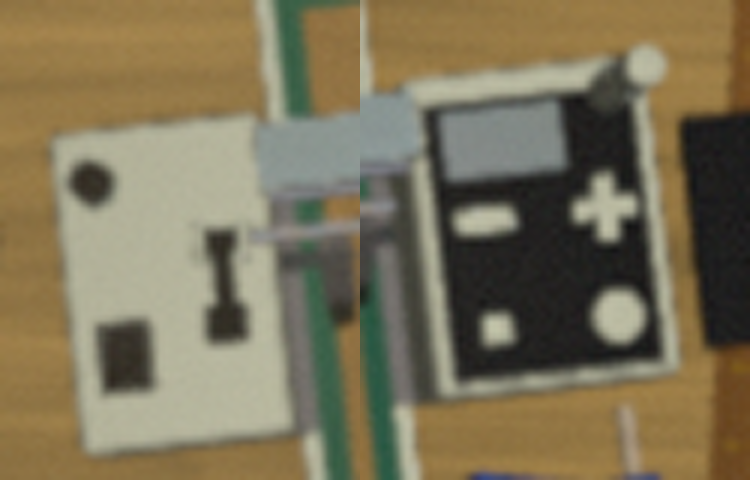

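View pics/scenecrop.png

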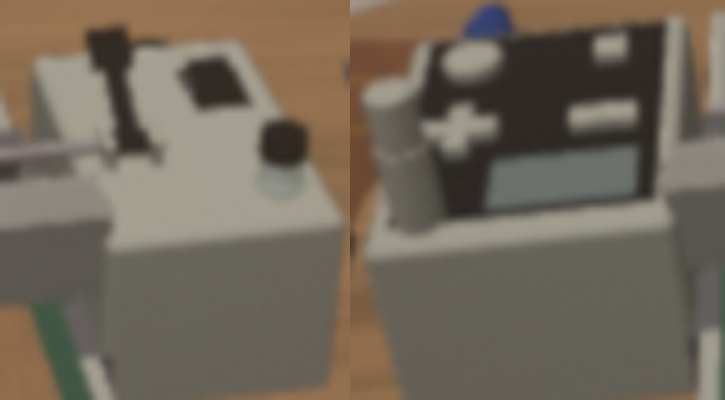

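The top crop shows the four keys at full-image pixels of about home (341,157), cross (360.5,154), stop (343,175) and start (363,173). The rocker is near (211,184), the lever runs from (227,165) to (228,179), the pot is at (205,155) and the glue stick at (367,131). Next I segment these in both views and fit the cutter pose.

```bash
cat >h.py <<'E'
import cv2,numpy as np
from plant import *
from scipy.optimize import least_squares
def cast(n,uv,z):
    c=get_calibration(n); M=c["world_from_camera"]
    p=cv2.undistortPoints(np.array(uv,float).reshape(-1,1,2),c["intrinsics"],c["dist_coeffs"]).reshape(-1,2)
    r=np.c_[p,np.ones(len(p))]@M[:3,:3].T
    return M[:3,3]+r*((z-M[2,3])/r[:,2])[:,None]
def blobs(img,box,dark,thr,amin=12):
    x0,y0,x1,y1=box; g=cv2.cvtColor(img,cv2.COLOR_RGB2GRAY)[y0:y1,x0:x1]
    g=cv2.resize(g,None,fx=4,fy=4,interpolation=cv2.INTER_CUBIC)
    m=((g<thr) if dark else (g>thr)).astype(np.uint8)
    n,l,st,ce=cv2.connectedComponentsWithStats(m)
    return [(ce[i]/4-.375+[x0,y0],st[i,4]/16,st[i,:4]/4+[x0,y0,0,0]) for i in range(1,n) if st[i,4]/16>amin]
def near(bl,uv): return min(bl,key=lambda b:np.hypot(*(b[0]-uv)))
E
python3 - <<'E'
from h import *
names=["home","cross","stop","start"]
mod=np.array([[6,-203],[6,-274],[-58,-203],[-58,-274]])/1e3
t=np.load("top0.npz")["p"]; s=np.load("scene0.npz")["p"]
bt=blobs(t,(335,137,371,184),0,110); bs=blobs(s,(100,195,155,245),0,110)
uvt=[near(bt,u) for u in[(341,157),(360.5,154.5),(343,175),(363,173)]]
# scene crop: x=90+(px-350)/5, y=195+py/5
uvs=[near(bs,u) for u in[(140.5,218),(112,220),(142,204.5),(114.5,207)]]
for n,a,b in zip(names,uvt,uvs): print(n,a[0],a[1],b[0],b[1],cast("top",a[0],.126).round(4),cast("scene",b[0],.126).round(4))
P=cast("top",[a[0] for a in uvt],.126)[:,:2]; Q=cast("scene",[a[0] for a in uvs],.126)[:,:2]
br=blobs(t,(190,125,235,205),1,100)
for b in br: print("dark top",b[0].round(2),b[1],b[2],cast("top",b[0],.124).round(4))
bb=blobs(s,(270,175,340,255),1,85)
for b in bb: print("dark scene",b[0].round(2),b[1],b[2],cast("scene",b[0],.124).round(4))
R=lambda a:np.array([[np.cos(a),-np.sin(a)],[np.sin(a),np.cos(a)]])
for nm,W in(("top",P),("scene",Q)):
    f=least_squares(lambda v:(mod@R(v[2]).T+v[:2]-W).ravel(),[.55,0,0]); print(nm,f.x,(f.fun*1e3).round(1))
    print(" pred rocker",R(f.x[2])@[-.04,.258]+f.x[:2],"lever pivot",R(f.x[2])@[.02,.195]+f.x[:2])
E
```

```text
home [340.34718045 156.28101504] 41.5625 [140.09121622 217.23632561] 48.5625 [[ 0.6166 -0.2578  0.126 ]] [[ 0.6173 -0.2553  0.126 ]]
cross [360.3878694  154.13214967] 65.5625 [111.21353721 220.17782293] 73.0625 [[ 0.6252 -0.3277  0.126 ]] [[ 0.6262 -0.3254  0.126 ]]
stop [342.4447832  174.42107046] 23.0625 [141.63847709 203.73685984] 23.1875 [[ 0.5533 -0.2655  0.126 ]] [[ 0.5539 -0.2632  0.126 ]]
start [362.71197917 172.1859375 ] 60.0 [113.788909   206.18084281] 60.4375 [[ 0.5622 -0.336   0.126 ]] [[ 0.5616 -0.3345  0.126 ]]
dark top [204.79 155.08] 36.4375 [201.75 152.25   7.     7.  ] [[0.6133 0.2144 0.124 ]]
dark top [226.91 173.11] 79.5 [224.5  163.5    6.75  18.5 ] [[0.5516 0.1364 0.124 ]]
dark top [210.43 184.01] 88.6875 [206.5  178.75   8.75  11.5 ] [[0.5128 0.1928 0.124 ]]
dark scene [293.27 191.09] 145.6875 [287.25 180.25  14.25  25.5 ] [[0.5106 0.1434 0.124 ]]
dark scene [312.25 191.29] 89.3125 [306.5  186.75  12.75   9.75] [[0.5148 0.1953 0.124 ]]
dark scene [326.55 203.26] 76.5625 [322.25 199.     9.5    9.5 ] [[0.5776 0.2235 0.124 ]]
dark scene [271.52 208.55] 13.875 [270.   207.25   4.5    3.75] [[0.5942 0.0773 0.124 ]]
dark scene [281.46 244.06] 100.9375 [276.5 234.5  11.   20.5] [[0.7427 0.0894 0.124 ]]
top [ 0.58528086 -0.05686167  0.12542926] [ 0.1  0.3  0.3 -0.3 -0.2 -0.  -0.2  0.1]
 pred rocker [0.51331914 0.19410747] lever pivot [0.58072912 0.13910843]
scene [ 0.5861431  -0.05470595  0.12360592] [-0.1 -0.1 -0.3 -0.5 -0.3 -0.1  0.8  0.7]
 pred rocker [0.51463909 0.19639398] lever pivot [0.58194868 0.14127212]
```

The two views agree within about 2 mm and the fit residuals are under 1 mm. The cutter pose is about (0.5857, -0.0558), yaw 0.1245, and the predicted rocker position matches the measured one. I'll press the rocker first.

```bash
cat >>h.py <<'E'
YAW=.1245; ORI=[np.pi,0,YAW]
def W(x,y):
    c,s=np.cos(YAW),np.sin(YAW); return np.array([.5857+c*x-s*y,-.0558+s*x+c*y])
def press(x,y,top,zmin,f,via=.2):
    p=W(x,y); movep([*p,via],ORI); move_l([*p,top+.008],feed=.1); hold(.3)
    o=observe(); print("above",o["eef_pos"].round(4),o["ft_force"].round(2),W(x,y).round(4))
    hit=move_l([*p,zmin],feed=.012,max_force=f); o2=observe()
    print("hit",hit,o2["eef_pos"].round(4),(o2["ft_force"]-o["ft_force"]).round(2)); hold(.15)
    o2=observe(); print("held",o2["eef_pos"].round(4),(o2["ft_force"]-o["ft_force"]).round(2))
    move_l([*p,via],feed=.12); print("t",observe()["time_s"])
def snap(tag):
    for n in("scene","top"):
        p,d=get_image(n); cv2.imwrite(f"pics/{n}{tag}.png",p[:,:,::-1])
E
python3 - <<'E'
from h import *
print("glue",cast("top",[366.7,131],.193).round(3),"home",W(.006,-.203))
print(inverse_kinematics([*W(-.059,.258),.2],ORI),inverse_kinematics([*W(-.058,-.274),.12],ORI))
gripper_to(0,20)
press(-.058,.258,.129,.1222,6)
move_l([*W(-.058,.1),.2],feed=.2)
s,_=get_image("scene"); cv2.imwrite("pics/s1.png",cv2.resize(s[165:255,260:350],None,fx=5,fy=5,interpolation=cv2.INTER_CUBIC)[:,:,::-1])
E
```

```text
glue [[ 0.693 -0.329  0.193]] home [ 0.61686182 -0.25648368]
[ 2.23003740e-01 -5.26740508e-03  1.76776746e+00 -4.44089210e-16
  1.37909260e+00  1.66930007e+00] [-6.57653009e-01  3.50642769e-01  1.51786802e+00 -4.44089210e-16
  1.27308186e+00  7.88643317e-01]
above [0.4965 0.1931 0.1376] [-0.04 -0.44 -0.86] [0.4961 0.193 ]
hit False [0.4962 0.193  0.1223] [0.94 0.31 0.88]
held [0.4962 0.193  0.1223] [ 0.67 -0.14  0.84]
t 6.0833
```

View pics/s1.png

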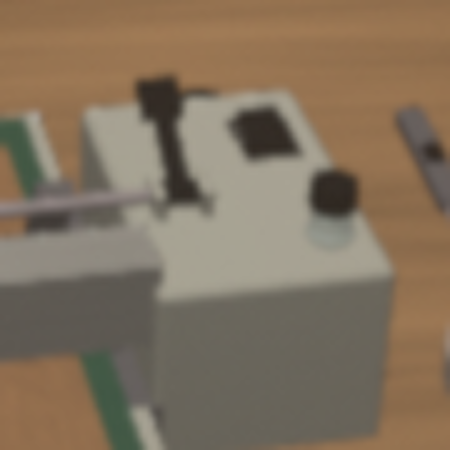

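The rocker, at about crop (265,133), now shows its far half raised, but the force never rose at a stop. I'll press again a little lower until it clearly reaches the stop.

```bash
python3 - <<'E'
from h import *
press(-.058,.258,.123,.1195,6,via=.185)
E
```

```text
above [0.4965 0.1931 0.1317] [-0.4   0.66  0.34] [0.4961 0.193 ]
hit False [0.4962 0.193  0.1196] [ 0.32 -1.02  0.51]
held [0.4962 0.193  0.1196] [ 0.29 -1.18  0.57]
t 10.7
```

```bash
python3 - <<'E'
from h import *
o=observe(); print(o["opening"],o["grasp_force"],o["tcp_rot"],o["eef_pos"])
s,_=get_image("scene"); 
for b in blobs(s,(270,170,340,215),1,85): print(b[0].round(2),b[1],b[2])
move_l([*W(-.058,.1),.2],feed=.2)
for n in("scene","top"):
    s,_=get_image(n)
    for b in blobs(s,(270,175,340,215) if n=="scene" else (190,125,235,205),1,85 if n=="scene" else 100): print(n,b[0].round(2),b[1],b[2])
    if n=="top": cv2.imwrite("pics/t2.png",cv2.resize(s[120:210,180:300],None,fx=5,fy=5,interpolation=cv2.INTER_CUBIC)[:,:,::-1])
E
```

```text
4.6375266316758416e-05 0.0 [3.14148195e+00 8.07640596e-04 1.24525007e-01] [0.49570784 0.19290874 0.18437944]
[293.15 191.24] 137.9375 [287.25 180.5   13.    25.25]
[312.24 191.28] 86.4375 [306.5  186.75  12.75   9.75]
[326.53 203.26] 73.9375 [322.25 199.     9.5    9.5 ]
[271.35 208.56] 12.0625 [270.  207.5   4.    3.5]
scene [293.16 191.22] 140.625 [287.25 180.25  13.    25.5 ]
scene [312.26 191.29] 87.8125 [306.5  186.75  12.75   9.75]
scene [326.55 203.26] 75.375 [322.25 199.     9.5    9.5 ]
scene [271.43 208.58] 12.9375 [270.   207.5    4.25   3.5 ]
top [230.28 180.19] 418.3125 [224.5  150.75  10.5   54.25]
top [204.75 155.06] 34.3125 [201.75 152.25   6.75   6.75]
top [210.4  184.01] 85.875 [206.5  178.75   8.75  11.5 ]
```

View pics/t2.png

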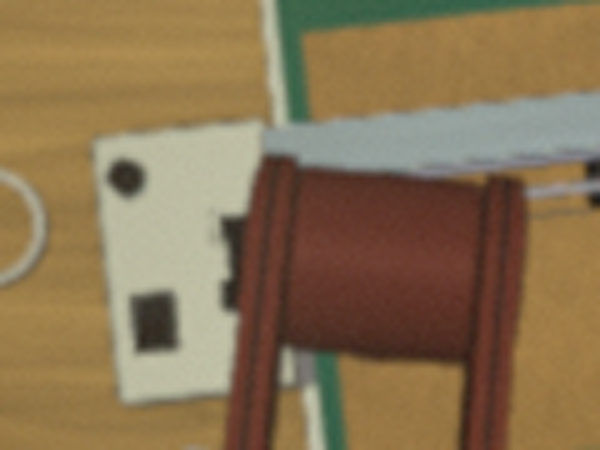

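The pixel blobs match the first picture exactly, so the rocker never moved and my reading of the last crop was wrong. The fingertips missed it, so I'll look at them directly while hovering over it.

```bash
python3 - <<'E'
from h import *
p=W(-.058,.258); move_l([*p,.2],feed=.2); move_l([*p,.134],feed=.1); hold(.2)
s,d=get_image("scene"); print(observe()["eef_pos"])
np.savez("hov.npz",p=s,d=d)
c=get_calibration("scene"); M=np.linalg.inv(c["world_from_camera"])
q=(M@[*p,.134,1])[:3]; uv=cv2.projectPoints(q.reshape(1,3),np.zeros(3),np.zeros(3),c["intrinsics"],c["dist_coeffs"])[0].ravel(); print("tcp px",uv)
cv2.imwrite("pics/hov.png",cv2.resize(s[130:230,265:365],None,fx=6,fy=6,interpolation=cv2.INTER_CUBIC)[:,:,::-1])
E
```

```text
[0.49663707 0.19314001 0.13477993]
tcp px [310.58703683 184.76401637]
```

View pics/hov.png

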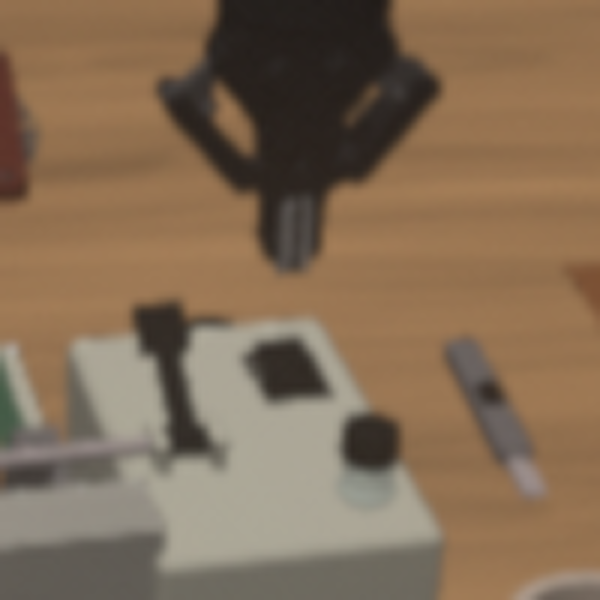

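The fingertips appear at about full-image pixel (313,175), where the reported TCP should project to (310.6,184.8). That is a large mismatch, so I'll measure the tip from depth and from the top view.

```bash
python3 - <<'E'
from h import *
z=np.load("hov.npz"); d=z["d"]; c=get_calibration("scene"); M=c["world_from_camera"]
def pt(n,u,v,dd):
    c=get_calibration(n);M=c["world_from_camera"]
    p=cv2.undistortPoints(np.array([[[u,v]]],float),c["intrinsics"],c["dist_coeffs"]).ravel()
    return (M@[p[0]*dd,p[1]*dd,dd,1])[:3].round(4)
for v in range(164,178): print(v,[(u,float(d[v,u].round(3))) for u in(311,313,315)],pt("scene",313,v,d[v,313]))
for u,v in((300,210),(295,205),(315,192),(330,225)): print("housing/rocker",pt("scene",u,v,d[v,u]))
t=np.load("top0.npz")["d"]
for u,v in((215,165),(211,188),(211,181),(341,156),(363,172),(300,250),(228,178)): print("top",(u,v),pt("top",u,v,t[v,u]))
E
```

```text
164 [(311, 1.1430000066757202), (313, 1.1360000371932983), (315, 1.1399999856948853)] [0.5131 0.1929 0.2076]
165 [(311, 1.1430000066757202), (313, 1.1440000534057617), (315, 1.1460000276565552)] [0.5073 0.1941 0.2015]
166 [(311, 1.1460000276565552), (313, 1.1449999809265137), (315, 1.1460000276565552)] [0.5077 0.1942 0.1987]
167 [(311, 1.1519999504089355), (313, 1.1430000066757202), (315, 1.149999976158142)] [0.5103 0.1939 0.1971]
168 [(311, 1.149999976158142), (313, 1.1430000066757202), (315, 1.1460000276565552)] [0.5123 0.1937 0.1952]
169 [(311, 1.1510000228881836), (313, 1.1460000276565552), (315, 1.1480000019073486)] [0.5105 0.1942 0.1911]
170 [(311, 1.152999997138977), (313, 1.1460000276565552), (315, 1.1490000486373901)] [0.512  0.1941 0.1889]
171 [(311, 1.152999997138977), (313, 1.1519999504089355), (315, 1.1549999713897705)] [0.5083 0.195  0.1839]
172 [(311, 1.149999976158142), (313, 1.1519999504089355), (315, 1.152999997138977)] [0.5102 0.1948 0.1818]
173 [(311, 1.156999945640564), (313, 1.1510000228881836), (315, 1.1540000438690186)] [0.5119 0.1947 0.1797]
174 [(311, 1.1579999923706055), (313, 1.156999945640564), (315, 1.159000039100647)] [0.5082 0.1955 0.1746]
175 [(311, 1.1610000133514404), (313, 1.159999966621399), (315, 1.1579999923706055)] [0.5072 0.1959 0.1709]
176 [(311, 1.5089999437332153), (313, 1.503999948501587), (315, 1.50600004196167)] [0.2097 0.252  0.0012]
177 [(311, 1.503000020980835), (313, 1.5), (315, 1.496000051498413)] [0.2153 0.2512 0.0003]
housing/rocker [0.5992 0.1507 0.12  ]
housing/rocker [0.5899 0.1385 0.1298]
housing/rocker [0.5209 0.2019 0.1252]
housing/rocker [0.6482 0.2208 0.1044]
top (215, 165) [0.5798 0.1789 0.1186]
top (211, 188) [0.4987 0.19   0.1286]
top (211, 181) [0.5234 0.1913 0.1221]
top (341, 156) [ 0.6175 -0.2599  0.1268]
top (363, 172) [ 0.5628 -0.3367  0.1271]
top (300, 250) [ 0.274  -0.1369 -0.0039]
top (228, 178) [0.5323 0.1299 0.157 ]
```

Depth puts the fingertips at z≈0.170 while the reported TCP is 0.135; x and y agree within 2 mm. The machine heights all check out at 118 to 128 mm. I'll test whether this 35 mm tool offset is constant by measuring at another height and place.

```bash
cat >>h.py <<'E'
def tip():
    """lowest points of the fingertips, from scene depth near the reported TCP"""
    e=observe()["eef_pos"]; s,d=get_image("scene"); c=get_calibration("scene"); M=c["world_from_camera"]
    v,u=np.nonzero(d>0); p=cv2.undistortPoints(np.c_[u,v].astype(float).reshape(-1,1,2),c["intrinsics"],c["dist_coeffs"]).reshape(-1,2)
    dd=d[v,u]; X=np.c_[p*dd[:,None],dd]@M[:3,:3].T+M[:3,3]
    m=(abs(X[:,0]-e[0])<.022)&(abs(X[:,1]-e[1])<.018)&(X[:,2]>.14)
    Y=X[m]; zb=np.percentile(Y[:,2],3); L=Y[Y[:,2]<zb+.012]
    print("tip z",zb.round(4),"xy",L.mean(0).round(4),"tcp",e.round(4),"dz",(zb-e[2]).round(4),m.sum())
E
python3 - <<'E'
from h import *
hold(.3); tip(); p=W(-.058,.258)
move_l([*p,.19],feed=.2); hold(.2); tip()
move_l([*W(-.058,.05),.15],feed=.25); hold(.2); tip()
print(observe()["time_s"])
E
```

```text
tip z 0.1774 xy [0.5059 0.196  0.1807] tcp [0.4961 0.193  0.1341] dz 0.0433 558
tip z 0.231 xy [0.5052 0.1954 0.2343] tcp [0.4952 0.1928 0.1885] dz 0.0425 592
tip z 0.1936 xy [ 0.5329 -0.0088  0.1968] tcp [ 0.522  -0.0122  0.1503] dz 0.0433 600
16.075
```

The offset is constant: the real tips sit about 36 mm higher than the reported TCP, with x and y fine. I'll press the rocker with that offset under a force guard, and use its hard stop to refine the value.

```bash
python3 - <<'E'
from h import *
O=.0355
press(-.058,.258,.131-O,.119-O,6,via=.15)
s,_=get_image("scene")
for b in blobs(s,(270,175,340,215),1,85): print(b[0].round(2),b[1],b[2])
E
```

```text
above [0.4966 0.1931 0.1042] [-0.03  0.48 -1.12] [0.4961 0.193 ]
hit True [0.4959 0.193  0.09  ] [-1.72 -0.13  6.26]
held [0.4959 0.193  0.09  ] [-0.6  -0.86  6.02]
t 19.7417
[293.15 191.21] 137.375 [287.25 180.5   13.    25.25]
[311.91 190.9 ] 51.0625 [306.5  188.5   11.75   6.  ]
[326.53 203.25] 73.75 [322.25 199.     9.5    9.5 ]
[271.35 208.56] 12.125 [270.  207.5   4.    3.5]
```

The rocker's outline changed clearly (area 88 to 51 px) and 6 N was reached. Before tapping home, I'll check the rocker's heights by depth.

```bash
cat >>h.py <<'E'
def hts(n,pts,k=4):
    """depth-measured height minus z at given cutter points, top/scene"""
    c=get_calibration(n); M=np.linalg.inv(c["world_from_camera"]); D=np.median([get_image(n)[1] for _ in range(k)],0)
    for x,y,z in pts:
        q=(M@[*W(x,y),z,1])[:3]; uv=cv2.projectPoints(q.reshape(1,3),np.zeros(3),np.zeros(3),c["intrinsics"],c["dist_coeffs"])[0].ravel().round().astype(int)
        w=D[uv[1]-1:uv[1]+2,uv[0]-1:uv[0]+2]; ray=c["world_from_camera"][:3,:3]@(q/q[2])
        print(n,(x,y,z),"z",(z+ray[2]*(np.median(w)-q[2])).round(4))
E
python3 - <<'E'
from h import *
movep([*W(.006,-.203),.15],ORI)
hts("top",[(-.052,.258,.123),(-.028,.258,.127),(-.075,.258,.118),(0,.25,.118),(-.08,.2,.118)])
print(observe()["time_s"])
t=np.load("top0.npz")["d"]; import h
h.get_image=lambda n:(None,t)
h.hts("top",[(-.052,.258,.123),(-.028,.258,.127),(-.075,.258,.118),(0,.25,.118),(-.08,.2,.118)],1)
E
```

```text
top (-0.052, 0.258, 0.123) z 0.1223
top (-0.028, 0.258, 0.127) z 0.1285
top (-0.075, 0.258, 0.118) z 0.118
top (0, 0.25, 0.118) z 0.1183
top (-0.08, 0.2, 0.118) z 0.1171
21.6917
top (-0.052, 0.258, 0.123) z 0.1263
top (-0.028, 0.258, 0.127) z 0.1225
top (-0.075, 0.258, 0.118) z 0.1182
top (0, 0.25, 0.118) z 0.1184
top (-0.08, 0.2, 0.118) z 0.1178
```

The rocker is fully over: the robot-side half is level at about 0.1225 and the other half is up. Its stop gives an offset of 33 mm, so now the home key.

```bash
python3 - <<'E'
from h import *
O=.033
press(.006,-.203,.126-O,.119-O,7.6,via=.15)
E
```

```text
above [ 0.6173 -0.2567  0.1018] [ 0.56 -0.   -0.49] [ 0.6169 -0.2565]
hit True [ 0.6168 -0.2565  0.0884] [-2.7   1.76  6.09]
held [ 0.6169 -0.2565  0.0885] [-2.08  0.64  5.98]
t 24.75
```

```bash
python3 - <<'E'
from h import *
O=.033
press(-.031,.195,.165-O,.129-O,7,via=.16)
movep([*W(-.058,-.274),.15],ORI)
hts("top",[(-.04,.195,.1315),(-.025,.195,.1315),(-.052,.258,.123),(-.028,.258,.127)])
print(observe()["time_s"])
E
```

```text
above [0.5311 0.1338 0.1405] [ 0.02 -0.11 -0.73] [0.5307 0.1338]
hit True [0.5307 0.1338 0.0985] [-0.17  0.25  5.2 ]
held [0.5307 0.1338 0.0985] [ 0.32 -0.17  6.15]
t 30.7667
top (-0.04, 0.195, 0.1315) z 0.1314
top (-0.025, 0.195, 0.1315) z 0.1299
top (-0.052, 0.258, 0.123) z 0.1224
top (-0.028, 0.258, 0.127) z 0.1269
32.6833
```

The lever is flat: its top is at 0.1314 and it stopped exactly at the predicted height. Next is the start key, then a final check and hand-in.

```bash
python3 - <<'E'
from h import *
O=.033
press(-.058,-.274,.126-O,.119-O,7.6,via=.16)
movep([*W(-.058,.02),.2],ORI); hold(.3)
hts("top",[(-.04,.195,.1315),(-.052,.258,.123),(.006,-.203,.126),(-.058,-.274,.126)])
t,_=get_image("top"); cv2.imwrite("pics/end.png",t[:,:,::-1]); print(observe()["time_s"],observe()["ft_force"])
E
```

```text
above [ 0.5625 -0.3352  0.1018] [-0.36 -0.57 -0.17] [ 0.5622 -0.3349]
hit True [ 0.5621 -0.3349  0.0884] [-2.15  2.24  6.58]
held [ 0.5622 -0.3349  0.0884] [-1.31  2.15  6.08]
t 35.925
top (-0.04, 0.195, 0.1315) z 0.1311
top (-0.052, 0.258, 0.123) z 0.1223
top (0.006, -0.203, 0.126) z 0.1262
top (-0.058, -0.274, 0.126) z 0.1255
37.6167 [ 0.51985987  0.50305769 -0.17710588]
```

View pics/end.png

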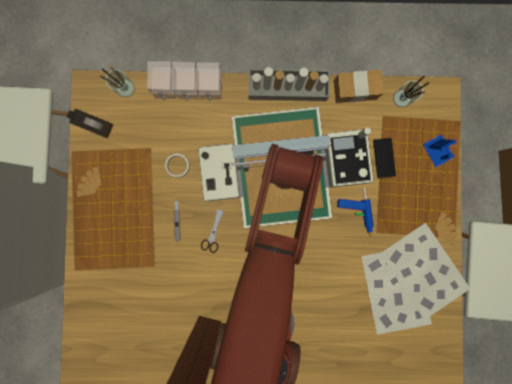

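The rocker (210,184) and lever (228,172) are over and down, the keys near (350,165) are back up, and the pot, glue stick, scissors, knife, tape, gun and phone are where they were. Handing in.

```bash
python3 -c "
from plant import *
print(job_done())"
```

```text
the job is handed in; nothing more can be done
None
```

The job is handed in at about 38 s: rocker fully over, home key tapped, lever flat, start key tapped, in that order, with about 6 N on each press (keys about 4.6 of 5 mm in, then back up), after two first tries at the rocker that touched nothing because the tips sat about 33 mm higher than the reported TCP.

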